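Put the cake tin away in the bread bin

TASK

Put the flat tin away in the slant-front bread bin. Raise the bin's lid by its bar handle, then draw the knee of its folding stay over centre until the stay is locked straight, and let go; with the lid propped, slide the tin (do not pick it up) up the ramp and over the sill, right in against the back wall. Then break the stay's knee and lower the lid gently until it is fully shut, never letting it drop, and leave everything else on the counter where it is.

Things in the scene. Friction and masses are not known exactly. Their poses are not given: they have to be found in the camera images.
- bin: Fixed white bread bin, 190 mm deep (its x), 230 wide (its y), 135 high at the back; the wooden lid slopes 0.505 rad down to the front (-x). Origin: centre of its underside, ramp not counted; z up. Back wall's inner face at x=+87 mm, inner floor 12 mm up. The folding stay is outside its -y end.
- sill (a point): Middle of the sill's top at the bin's front, (-91, 0, 25) mm in the bin's frame; the sill is 8 mm thick. Before it a wooden ramp as wide as the bin rises from the counter at bin x=-176 mm (16 deg) up to it.
- lid_hinge (a point): Middle of the lid's hinge axis, at (95, 0, 135) mm in the bin's frame; the axis runs along the bin's y.
- lid_handle (a point): Steel bar handle on the lid's outer face: round bar 12 mm thick, clear length 110 mm along the bin's y, 40 mm off the face, on two posts. Origin: the bar's centre, 196 mm down the lid from the hinge; it swings round lid_hinge on a 202 mm radius, up and towards the bin's +x. With the lid up it is on the lid's far (+x) side, about 0.34 m high.
- lid (a joint): Lid angle, rad: 0 shut, grows as it is raised; 1.81 is the most the stay allows (15 deg short of vertical), about 1.80 when locked. The lid weighs 0.5 kg, give or take a fifth. Its hinge is stiff: let go above about 1.65 it stays, lower it may fall shut.
- stay_pivot (a point): Lower pivot of the folding stay, fixed to the bin's -y end at (7, -124, 51) mm in the bin's frame. The lower link turns about the bin's y here: the knee and its crossbar move on a circle of 87.4 mm radius round this axis (1.35 rad from locked to lid shut).
- crossbar (a point): Steel crossbar fixed to the stay's knee: round bar 12 mm thick, sticking out 80 mm along the bin's -y, ball end. Origin: on its axis, 55 mm out from the upper link, 25 mm from the end, where a gripper has room. Lid shut: 43 mm up, at bin x=+94 mm. Stay straight: 132 mm up, at bin x=+41 mm.
- knee (a joint): Angle of the stay's two 87.4 mm links, rad: 0 folded (lid shut), 2.576 straight, 2.736 locked on its stop, past straight. With the lid nearly up, drawing the crossbar to the bin's front (-x) and up takes it over centre, 7 mm on to the stop; a few newtons do it. Pushing it back (+x, down) breaks it, and on along its circle it brings the lid down, up to 0.03 rad per mm.
- tin: Flat closed metal tin 105 mm long (its x), 85 wide, 42 high, 0.4 kg, on the counter before the ramp, its x roughly along the bin's x. Origin: centre of its underside. Home against the bin's back wall its centre is at bin x=+34 mm; short of +5 mm the lid would strike it.
- mug: White mug, 80 mm across, 95 mm high; origin under its centre; bystander.
- can: Food can, 74 mm across, 105 mm high; origin under its centre; bystander.
- jar: Glass jar, 80 mm across, 110 mm high; origin under its centre; bystander.
- bottle: Green bottle, 72 mm across, 270 mm high; origin under its centre; bystander.
- bowl: White bowl, 150 mm across, 60 mm high; origin under its centre; bystander.
- candle: Candle, 80 mm across, 75 mm high; origin under its centre; bystander.
- spatula: Spatula 260 mm long, lying flat; bystander behind the bin.

How it is judged:
By the outcome, as a careful person would: the job done as asked, in the order asked, and still so for the second after the job is handed in, with the robot touching nothing.
It also fails if it takes over 72 s, if anything falls off the work surface, if the arm or the gripper's body presses on something with over 40 N, if the wrist force passes 120 N, or if a joint passes its speed limit or range.

ROBOT

A 7-joint arm with a two-finger parallel gripper is mounted at the origin on the work surface. World frame = base frame: x ahead of the robot, y to its left, z up, the work surface at z = 0. Lengths are in m, angles in rad, forces in N, time in s.
With the tool pointing down it reaches from about 0.4 to 0.85 m from the base axis. Payload 4.4 kg.
Tool frame: the origin (TCP) lies between the finger pads; the fingertips stand bot.nose_length ahead of it and the grasp point (between the pads) lies 5 mm behind it (bot.nose_length is the distance from the TCP to the fingertips, in m); z points along the fingers, y is the line along which they close (so a half turn about z gives the same grasp; the last joint's range is limited). The gripper opens to 94 mm and grips with 3 to 60 N. Pads are 16 mm wide; open, the fingers measure 119 mm over their backs; the gripper's body (75 mm by 177 mm) begins 78 mm behind the grasp point.
Start: joints at [-0.066, 0.628, 0.038, 1.517, -0.027, 0.996, -0.02], TCP at [0.65, 0, 0.219] pointing down, gripper open.
Joint ranges: [-3.06, 3.06], [-0.37, 2.12], [-1.25, 1.32], [0.18, 2.47], [-1.1, 4.24], [0.23, 1.98], [-2.94, 2.94]. Speed limits (rad/s): [2.57, 2.57, 3.14, 3.14, 3.14, 3.14, 3.14].

INTERFACE

Orientations are given as a unit quaternion [w, x, y, z].
In Python, from rig import bot gives the robot as it stands.
- The arm moves only by the tool step_hand, called after ">>>" as name(argument=value, ...), one argument or row to a line, values as JSON. Schema: {"type":"object","properties":{"increments":{"type":"array","items":{"type":"array","prefixItems":[{"type":"array","items":{"type":"number"},"minItems":3,"maxItems":3},{"type":"array","items":{"type":"number"},"minItems":3,"maxItems":3},{"type":"number"}],"minItems":3,"maxItems":3},"minItems":1,"maxItems":20},"only":{"type":"string"},"quiet":{"type":"boolean"},"lines":{"type":"string"}},"required":["increments"],"additionalProperties":false}. increments is a list of rows, 1 to 20 of them, each written [[rx, ry, rz], [dx, dy, dz], opening]: a rotation vector rx, ry, rz in fractions of the full range, 1 being 4 rad, then dx, dy, dz in parts of the range, where 1.0 means 0.8 m, then the opening from 0.0 (shut) to 1.0 (fully open); each row is the pose to reach, as a shift and turn from the pose commanded when the call began, along the tool's axes at that moment; what a row does not reach only later rows make up. A row lasts 1/10 s, in which the tool goes at most 0.05 m and 0.15 rad, less where a joint would pass 70% of its speed; a pose out of reach is approached as far as the arm can. The fingers move at their own pace and stop on an object; the grip force is fixed at half the most. Time passes only in rows, so rows that do not move let the fingers close. The tool returns the time, the measured TCP pose, the force, the opening and the grip force at its end. only (a regular expression) keeps the lines of the reply that match it, lines (a string "A,B") keeps lines A to B, and quiet returns only ok. No shift or turn number may pass 1 either way. Input that does not fit is refused with a message, and nothing moves.
- bot.observe(): the state, without advancing time (a new reading comes with each control period).
- bot.camera(name): name is "scene" or "side" or "wrist"; returns the picture (420x560x3 uint8, red, green, blue); there is no depth.
- bot.camera_model(name): a dict with "camera_matrix" (3x3 intrinsics, pixels), "rvec" (rotation vector, rad) and "tvec" (3), from world to camera coordinates, as OpenCV has them. Camera axes: x right, y down, z forward; pixel columns grow to the right and rows downward; lengths in m; the calibration is good to about 2 mm. The wrist camera is an equidistant fisheye: a pixel r from the principal point sees the ray r / f radians off the axis. A picture is of the moment at which its call begins: read the wrist's pose just before it. camera_model takes no time and is no camera call; for the wrist camera it gives the pose at the moment of the call.
- bot.finish_job(): hands the job in; it is judged then, once.
The state is a dict: "clock": time; "joint_positions": joint angles; "dq": joint speeds; "joint_torque": joint torques, N m; "position": TCP position; "orientation": TCP orientation; "force": force on the tool from outside, world axes, zero at the start; "torque": the same for the moment, N m; "finger_gap": opening from 0.0 (shut) to 1.0 (fully open); "finger_force": force on a finger pad.
Only numpy, scipy, OpenCV 4.12 (cv2) and the standard library are available. Lean on these libraries where they do the work, as an engineer would, in place of code of your own. Each camera call takes 0.05 s, during which the arm holds its last target. There are 200 camera calls.

## Working session

There is one attempt and no reset: what is moved stays moved. The work goes in short steps, Python scripts to look and compute and a tool call to move; the robot and the scene stay as the last step left them, time stands still between calls to the robot, and variables do not carry over. Pictures are saved under pics/ and viewed, at most 10 in all, crops included, and the job is handed in when it is done.

```bash
ls; mkdir -p pics
```

Run:
```python
from rig import bot
import cv2
for n in ("scene","side"):
    im=bot.camera(n); cv2.imwrite(f"pics/{n}0.png",im[:,:,::-1]); 
    m=bot.camera_model(n); print(n,m)
s=bot.observe(); print(s, bot.nose_length)
a=cv2.imread("pics/scene0.png");b=cv2.imread("pics/side0.png")
```

```text
pics
rig.py
scene {'camera_matrix': array([[540.97190739,   0.        , 283.71374374],
       [  0.        , 540.97190739, 213.98024393],
       [  0.        ,   0.        ,   1.        ]]), 'rvec': array([ 0.67522289,  2.55176194, -1.22461552]), 'tvec': array([ 0.53363236, -0.08271988,  2.00636634])}
side {'camera_matrix': array([[456.30272874,   0.        , 284.49005613],
       [  0.        , 456.30272874, 212.41366902],
       [  0.        ,   0.        ,   1.        ]]), 'rvec': array([ 2.26579294, -0.78718732,  0.32789414]), 'tvec': array([-0.49960724,  0.30860005,  1.27035135])}
{'clock': 0.1, 'joint_positions': array([-0.06579733,  0.62923435,  0.03841473,  1.51819704, -0.02695931,
        0.99631986, -0.02000408]), 'dq': array([-0.00027468, -0.00229853,  0.00070651, -0.00235313, -0.00047273,
       -0.00076761,  0.00014524]), 'joint_torque': array([ 3.91938796e-03, -5.50791907e+01,  1.14763990e+00, -1.87118143e+01,
       -5.21624205e-02,  1.91878073e-02,  1.80005208e-05]), 'position': array([6.49454659e-01, 3.60062604e-05, 2.18680721e-01]), 'orientation': array([-5.69468790e-04,  7.07091948e-01,  7.07121138e-01, -5.91016791e-04]), 'force': array([-0.57432398,  0.07618074, -0.27515166]), 'torque': array([-0.00933454, -0.00106459,  0.03137545]), 'finger_force': 0.0, 'finger_gap': 0.9996966020915273} 0.014
```

View pics/scene0.png

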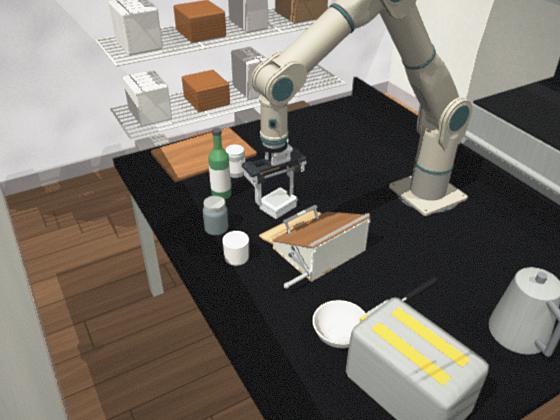

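View pics/side0.png

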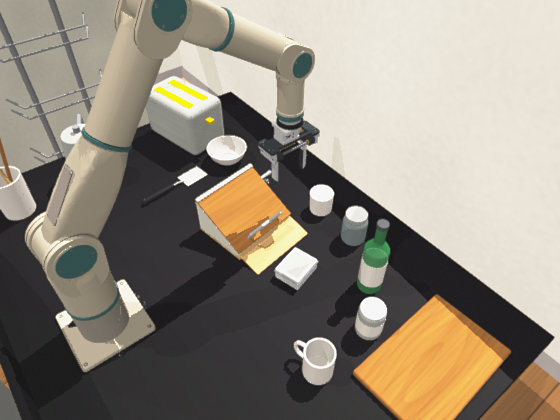

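Run:
```python
import cv2
a=cv2.imread("pics/scene0.png")[180:300,240:390];b=cv2.imread("pics/side0.png")[155:295,185:325]
cv2.imwrite("pics/ca.png",cv2.resize(a,(750,600),interpolation=cv2.INTER_CUBIC))
cv2.imwrite("pics/cb.png",cv2.resize(b,(600,600),interpolation=cv2.INTER_CUBIC))
```

```text
(no output)
```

View pics/ca.png

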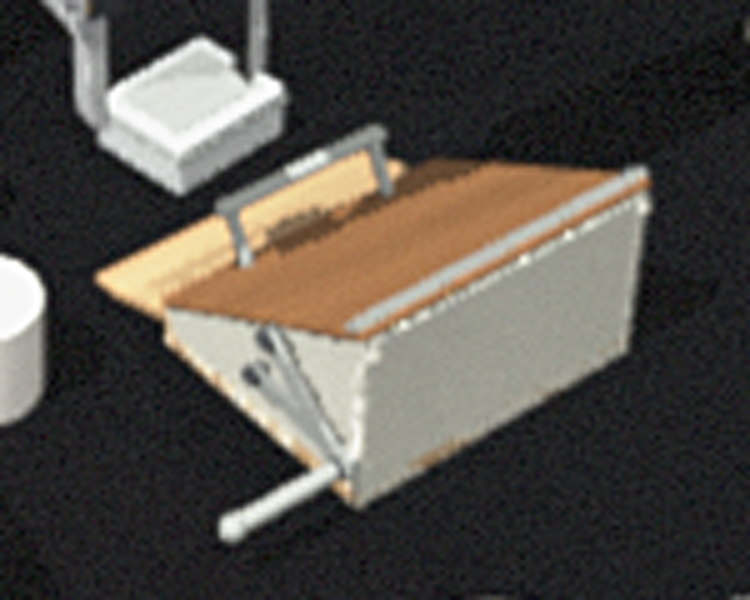

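View pics/cb.png

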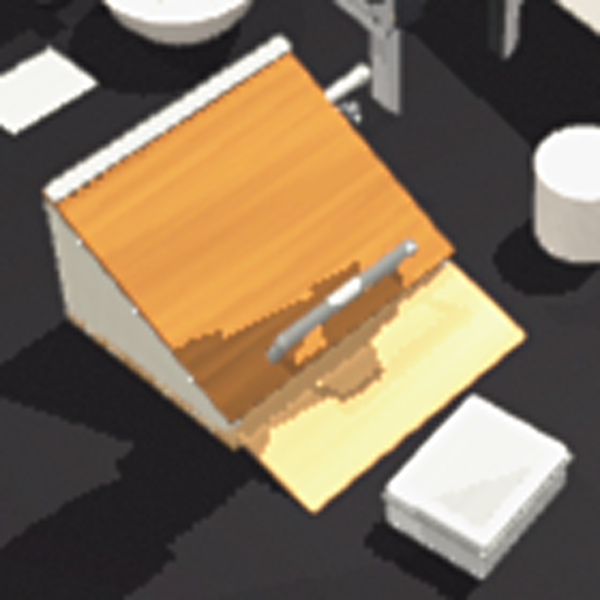

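Create h.py:
```python
import numpy as np, cv2
from rig import bot
from scipy.optimize import least_squares
def proj(n,P):
    m=bot.camera_model(n); return cv2.projectPoints(np.array(P,float).reshape(-1,3),m["rvec"],m["tvec"],m["camera_matrix"],None)[0][:,0]
def T(p,P):  # p=x,y,yaw
    c,s=np.cos(p[2]),np.sin(p[2]); P=np.array(P,float).reshape(-1,3)
    return np.c_[p[0]+c*P[:,0]-s*P[:,1],p[1]+s*P[:,0]+c*P[:,1],P[:,2]]
def unproj(n,px,z):
    m=bot.camera_model(n);R=cv2.Rodrigues(m["rvec"])[0];o=-R.T@m["tvec"]
    d=R.T@np.linalg.inv(m["camera_matrix"])@np.r_[px,1]; return o+d*(z-o[2])/d[2]
def fit(obs,p0):
    f=lambda p:np.concatenate([(proj(n,T(p,[P]))-np.array(px)).ravel() for n,P,px in obs])
    r=least_squares(f,p0,loss='soft_l1'); return r.x,f(r.x).reshape(-1,2)
```

Run:
```python
from h import *
S=lambda x,y:(x/5+240-.4,y/5+180-.4); D=lambda x,y:(x*140/600+185-.4,y*140/600+155-.4)
np.set_printoptions(precision=4,suppress=True)
print(unproj("side",D(475,398),.042),unproj("side",D(482,550),.042),unproj("side",D(72,322),0),unproj("side",D(315,512),0),unproj("side",D(525,335),0))
k=1e-3
obs=[("scene",(.095,-.115,0),S(360,503)),("scene",(.095,.115,0),S(628,352)),("scene",(-.1,0,.083),S(302,167)),("scene",(-.176,-.115,0),S(97,277)),
("side",(-.176,.115,0),D(315,512)),("side",(-.176,-.115,0),D(525,335)),("side",(-.1,0,.083),D(343,290)),("side",(.095,.115,0),D(72,322))]
a=unproj("side",D(315,512),0);b=unproj("side",D(525,335),0);v=a-b;yaw=np.arctan2(-v[0],v[1])
c=(a+b)/2;p0=[c[0]+.176*np.cos(yaw),c[1]+.176*np.sin(yaw),yaw]
p,r=fit(obs,p0);print("bin",p,p0);print(r)
c=np.mean([unproj("side",D(*q),.042) for q in((475,398),(572,458),(482,550),(387,492))],0)
cs=[unproj("side",D(*q),.042) for q in((475,398),(572,458),(482,550),(387,492))]
print("tin",c,[np.linalg.norm(cs[i]-cs[i-1]) for i in range(4)])
print(T(p,[(-.1,0,.083),(.094,-.18,.043),(.041,-.18,.132),(-.176,0,0)]))
cb=[unproj("scene",S(*q),.043) for q in((232,527),(335,475))]
for w in cb:
  d=w[:2]-p[:2];c_,s_=np.cos(p[2]),np.sin(p[2]);print("cross in bin",c_*d[0]+s_*d[1],-s_*d[0]+c_*d[1])
# tin fit
h=.042
tin=[("side",P,D(*q)) for P,q in zip([(x,y,h) for x,y in((.0525,-.0425),(-.0525,-.0425),(-.0525,.0425),(.0525,.0425))],((475,398),(572,458),(482,550),(387,492)))]
for x0 in (p[2],p[2]+1.57): print(fit(tin,[c[0],c[1],x0]))
for n,z,o in(("mug",.0,(318,362)),("can",0,0)):pass
print("bystanders tops", [unproj("side",q,z) for q,z in(((321,193),.075),((355,214),.11),((226,147),.06),((382,225),.27))])
```

```text
[ 0.5677 -0.1427  0.042 ] [ 0.4871 -0.2481  0.042 ] [0.3934 0.1353 0.    ] [ 0.4343 -0.1272  0.    ] [ 0.6609 -0.0917  0.    ]
bin [0.5202 0.0652 1.7255] [np.float64(0.5203725196424891), np.float64(0.06440442170535593), np.float64(1.7263718149074447)]
[[ 0.0711  0.375 ]
 [-0.091  -1.0063]
 [ 0.0332  0.1847]
 [-0.6381 -0.2883]
 [-0.3449 -0.0582]
 [-0.1537 -0.1215]
 [ 1.016   0.5094]
 [-1.3398 -0.868 ]]
tin [ 0.527  -0.1969  0.042 ] [np.float64(0.10494035563829779), np.float64(0.08632346194785662), np.float64(0.10175750591198549), np.float64(0.08070552797635759)]
[[ 0.5356 -0.0336  0.083 ]
 [ 0.6835  0.1858  0.043 ]
 [ 0.6917  0.1334  0.132 ]
 [ 0.5473 -0.1087  0.    ]]
cross in bin 0.09301651732139053 -0.21426519132271127
cross in bin 0.09782113251804932 -0.13970228793184444
(array([ 0.5277, -0.1952,  1.6429]), array([[-0.9415, -0.3527],
       [ 0.6973,  5.7992],
       [ 1.0944,  0.2285],
       [-0.924 , -7.6003]]))
(array([ 0.5277, -0.1952,  1.6429]), array([[-0.9415, -0.3527],
       [ 0.6973,  5.7992],
       [ 1.0944,  0.2285],
       [-0.924 , -7.6003]]))
bystanders tops [array([ 0.7679, -0.0333,  0.075 ]), array([ 0.7618, -0.1955,  0.11  ]), array([0.6639, 0.3886, 0.06  ]), array([ 0.6653, -0.3645,  0.27  ])]
```

Run:
```python
from h import *
m=bot.camera_model("wrist");im=bot.camera("wrist"); np.savez("w0.npz",**m)
cv2.imwrite("pics/w0.png",cv2.resize(im[:,:,::-1],(800,600),interpolation=cv2.INTER_CUBIC))
R=cv2.Rodrigues(m["rvec"])[0];print(m["camera_matrix"],-R.T@m["tvec"],R)
```

```text
[[325.1922621    0.         279.99844268]
 [  0.         325.1922621  210.66489741]
 [  0.           0.           1.        ]] [0.64864048 0.06596597 0.38493595] [[ 9.99999364e-01  8.52988346e-04 -7.37339613e-04]
 [ 9.97844450e-04 -9.74003467e-01  2.26530903e-01]
 [-5.24943119e-04 -2.26531495e-01 -9.74003699e-01]]
```

View pics/w0.png

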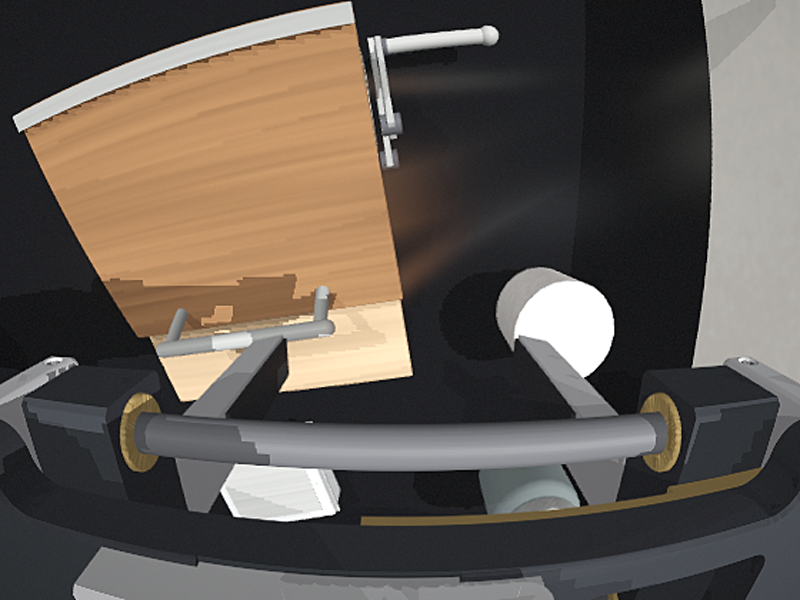

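Add to h.py:
```python
BIN=None
def fish(px,z,m):  # wrist px -> world on plane z
    K=m["camera_matrix"];R=cv2.Rodrigues(m["rvec"])[0];o=-R.T@m["tvec"]
    u=(np.array(px)-[K[0,2],K[1,2]])/K[0,0];t=np.hypot(*u);d=R.T@np.r_[u/t*np.sin(t),np.cos(t)];return o+d*(z-o[2])/d[2]
def tobin(w,p):
    c,s=np.cos(p[2]),np.sin(p[2]);d=np.array(w[:2])-p[:2];return np.array([c*d[0]+s*d[1],-s*d[0]+c*d[1],w[2]])
```

Run:
```python
from h import *
np.set_printoptions(precision=4,suppress=True)
m=dict(np.load("w0.npz"));p=np.array([.5202,.0652,1.7255])
q=lambda x,y:(x*.7-.15,y*.7-.15)
for n,px,z in(("ball",(490,36),.043),("crossroot",(385,45),.043),("rampcorner -176,-115",(412,376),0),("handle -100,0",(232,341),.083),("handle end",(328,327),.083),("handle end",(165,350),.083),("lid tip -y",(401,300),.03)):
  w=fish(q(*px),z,m);print(n,w,tobin(w,p))
S=lambda x,y:(x/5+240-.4,y/5+180-.4)
print("tin scene", [unproj("scene",S(*c),z) for c,z in (((205,40),.042),((105,103),.042),((180,155),.042),((285,85),.042),((180,193),0))])
print("tin wrist",[fish(q(*c),.042,m) for c in((237,463),(320,468),(340,505))])
print("mug,jar,bottle,can",[unproj("side",c,z) for c,z in(((318,350),.095),((372,306),.075),((371,278),.05),((355,216),.11))])
# stay kinematics
H=np.array([95,135]);P=np.array([7,51])
for th in (1.81,1.8,1.78,1.75,1.72,1.7,1.65,1.5):
  a=np.radians(208.8)-th;U=H+80.1*np.array([np.cos(a),np.sin(a)]);d=U-P;D=np.hypot(*d)
  f=np.arctan2(d[1],d[0])-np.arccos(min(1,D/174.8));K=P+87.4*np.array([np.cos(f),np.sin(f)])
  g=np.radians(194.9)-th;print(th,"knee",K,np.degrees(f),"handle",H+202*np.array([np.cos(g),np.sin(g)]))
```

```text
ball [0.7155 0.1904 0.043 ] [ 0.0936 -0.2123  0.043 ]
crossroot [0.6371 0.1804 0.043 ] [ 0.0959 -0.1332  0.043 ]
rampcorner -176,-115 [ 0.659  -0.0921  0.    ] [-0.1768 -0.1129  0.    ]
handle -100,0 [ 0.5282 -0.0336  0.083 ] [-0.0989  0.0073  0.083 ]
handle end [ 0.5992 -0.0224  0.083 ] [-0.0987 -0.0646  0.083 ]
handle end [ 0.471  -0.0423  0.083 ] [-0.0986  0.0651  0.083 ]
lid tip -y [ 0.6491 -0.0156  0.03  ] [-0.0997 -0.1149  0.03  ]
tin scene [array([ 0.4922, -0.2378,  0.042 ]), array([ 0.5902, -0.2066,  0.042 ]), array([ 0.5731, -0.1299,  0.042 ]), array([ 0.4697, -0.1633,  0.042 ]), array([ 0.5679, -0.1393,  0.    ])]
tin wrist [array([ 0.5006, -0.1646,  0.042 ]), array([ 0.5781, -0.1643,  0.042 ]), array([ 0.5934, -0.2056,  0.042 ])]
mug,jar,bottle,can [array([ 0.3758, -0.4608,  0.095 ]), array([ 0.5823, -0.4481,  0.075 ]), array([ 0.6629, -0.3715,  0.05  ]), array([ 0.7557, -0.2016,  0.11  ])]
1.81 knee [ 42.515  130.8589] 66.02425669358212 handle [ 90.7885 336.9561]
1.8 knee [ 46.5462 128.9414] 63.0975320637851 handle [ 88.7692 336.9039]
1.78 knee [ 50.1434 127.0092] 60.42041061569442 handle [ 84.7326 336.7389]
1.75 knee [ 53.4375 125.0427] 57.90522626117745 handle [ 78.686  336.3401]
1.72 knee [ 55.8044 123.5044] 56.05459289939837 handle [ 72.6541 335.7602]
1.7 knee [ 57.1075 122.6101] 55.01848715728802 handle [ 68.6436 335.2732]
1.65 knee [ 59.7909 120.6554] 52.84197853251676 handle [ 58.667  333.7056]
1.5 knee [ 65.4306 115.9971] 48.04532284820466 handle [ 29.3808 326.0448]
```

Careful with the scale: shifts go in shares of 0.8 m and turns go in shares of 4 rad. That gives: -0.114 m is -0.1425, -0.06 m is -0.075, 1.416 rad is 0.354.

>>> step_hand(
  increments=[
    [[0, 0, 0.075], [-0.0125, -0.0375, 0.025], 1],
    [[0, 0, 0.15], [-0.025, -0.075, 0.0375], 1],
    [[0, 0, 0.225], [-0.0425, -0.1125, 0.05], 1],
    [[0, 0, 0.3], [-0.0425, -0.1425, 0.0625], 1],
    [[0, 0, 0.354], [-0.0425, -0.1425, 0.075], 1],
    [[0, 0, 0.354], [-0.0425, -0.1425, 0.075], 1],
    [[0, 0, 0.354], [-0.0425, -0.1425, 0.075], 1],
    [[0, 0, 0.354], [-0.0425, -0.1425, 0.075], 1],
    [[0, 0, 0.354], [-0.0425, -0.1425, 0.075], 1],
    [[0, 0, 0.354], [-0.0425, -0.1425, 0.075], 1],
    [[0, 0, 0.354], [-0.0425, -0.1425, 0.075], 1],
  ],
)

```text
clock: 1.25
position: [0.5359, -0.0338, 0.1592]
orientation: [0.0, 0.997, 0.077, -0.0]
force: [0.3, -0.3, -0.2]
finger_gap: 1.002
finger_force: 0.0
```

Run:
```python
from h import *
s=bot.observe();print(s)
m=bot.camera_model("wrist");im=bot.camera("side"); cv2.imwrite("pics/s1.png",im[:,:,::-1])
im2=bot.camera("scene"); cv2.imwrite("pics/c1.png",im2[:,:,::-1])
a=cv2.resize(im[220:300,245:345],(500,400),interpolation=cv2.INTER_CUBIC);b=cv2.resize(im2[165:245,230:290],(300,400),interpolation=cv2.INTER_CUBIC)
cv2.imwrite("pics/t1.png",np.hstack([a,b])[:,:,::-1])
```

```text
{'clock': 1.25, 'joint_positions': array([-0.27158334,  0.58351003,  0.42758101,  1.90470354, -0.35017282,
        0.72737265, -1.05752761]), 'dq': array([ 0.01218255, -0.00420491, -0.02186334, -0.0014772 ,  0.01525527,
       -0.00327533,  0.04641034]), 'joint_torque': array([-1.54548828e-01, -4.56299257e+01,  5.63601360e+00, -1.39908922e+01,
       -1.22696939e-01, -4.38756589e-02, -3.83134251e-01]), 'position': array([ 0.53588372, -0.03378071,  0.15923833]), 'orientation': array([ 1.41908089e-04,  9.96997611e-01,  7.74317125e-02, -2.72002086e-04]), 'force': array([ 0.34050213, -0.33647244, -0.15627174]), 'torque': array([ 0.01925961,  0.11474869, -0.02151985]), 'finger_force': 0.0, 'finger_gap': 1.0018552843362578}
```

View pics/t1.png

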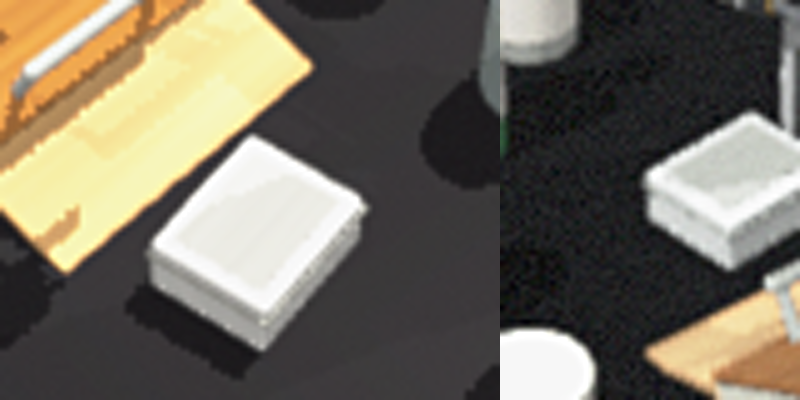

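Run:
```python
from h import *
np.set_printoptions(precision=4,suppress=True)
D=lambda x,y:(x/5+245-.4,y/5+220-.4)
px=((252,137),(366,208),(262,312),(148,247))
w=[unproj("side",D(*q),.042) for q in px];print(np.array(w),[np.linalg.norm(w[i]-w[i-1]) for i in range(4)])
for a,b in((.0525,.0425),(.0425,.0525)):
  C=[(a,-b,.042),(-a,-b,.042),(-a,b,.042),(a,b,.042)]
  x,r=fit([("side",P,D(*q)) for P,q in zip(C,px)],[.53,-.19,1.7]);print(x,tobin([*x[:2],0],[.5202,.0652,1.7255]),np.abs(r).mean(),r)
```

```text
[[ 0.5678 -0.1404  0.042 ]
 [ 0.5867 -0.2256  0.042 ]
 [ 0.489  -0.2454  0.042 ]
 [ 0.4657 -0.1676  0.042 ]] [np.float64(0.10573074218589218), np.float64(0.08729436010344212), np.float64(0.09962240993211664), np.float64(0.08124634920263231)]
[ 0.5285 -0.1925  1.6563] [-0.2559  0.0315  0.    ] 2.1416726088787144 [[-1.1668 -0.5357]
 [ 0.577   5.107 ]
 [ 1.0759  0.3835]
 [-0.6208 -7.6667]]
[ 0.5272 -0.1949  1.8129] [-0.2581  0.0331  0.    ] 0.3496032680343113 [[ 0.1762  0.097 ]
 [-0.0301 -0.7076]
 [ 0.0383  1.2004]
 [-0.1785 -0.3689]]
```

>>> step_hand(
  increments=[
    [[0, 0, 0], [0, 0, 0.05], 1],
    [[0, 0, 0], [0, 0, 0.1013], 1],
    [[0, 0, 0], [0, 0, 0.1013], 1],
    [[0, 0, 0], [0, 0, 0.1013], 0],
    [[0, 0, 0], [0, 0, 0.1013], 0],
    [[0, 0, 0], [0, 0, 0.1013], 0],
    [[0, 0, 0], [0, 0, 0.1013], 0],
    [[0, 0, 0], [0, 0, 0.1013], 0],
    [[0, 0, 0], [0, 0, 0.1013], 0],
    [[0, 0, 0], [0, 0, 0.1013], 0],
    [[0, 0, 0], [0, 0, 0.1013], 0],
    [[0, 0, 0], [0, 0, 0.1013], 0],
  ],
)

```text
clock: 2.55
position: [0.536, -0.0339, 0.0785]
orientation: [-0.0, 0.997, 0.077, 0.0]
force: [0.2, -0.2, 0.2]
finger_gap: 0.27
finger_force: 0.0
```

>>> step_hand(
  increments=[
    [[0, 0, 0], [0, 0, 0], 0],
    [[0, 0, 0], [0, 0, 0], 0],
    [[0, 0, 0], [0, 0, 0], 0],
    [[0, 0, 0], [0, 0, 0], 0],
  ],
)

```text
clock: 2.95
position: [0.5358, -0.0328, 0.0784]
orientation: [-0.001, 0.997, 0.078, -0.0]
force: [0.0, 4.0, 1.4]
finger_gap: 0.113
finger_force: 30.0
```

Run:
```python
import numpy as np
H=np.array([95,135]);p=(.5202,.0652,1.7255)
# tool-frame shifts from current grasp: world up = -tz ; bin +x = -ty
a0=np.radians(194.9)
for th in (0.1,.2,.3,.4,.5,.6,.7,.8,.9,1,1.1,1.2,1.3,1.4,1.5,1.6,1.7,1.75,1.78,1.8):
  d=202*np.array([np.cos(a0-th)-np.cos(a0),np.sin(a0-th)-np.sin(a0)]);print(th,"dy %.4f dz %.4f"%(-d[0]/1e3,-d[1]/1e3))
```

```text
0.1 dy 0.0042 dz -0.0197
0.2 dy 0.0064 dz -0.0398
0.3 dy 0.0066 dz -0.0600
0.4 dy 0.0048 dz -0.0801
0.5 dy 0.0010 dz -0.0999
0.6 dy -0.0048 dz -0.1193
0.7 dy -0.0124 dz -0.1380
0.8 dy -0.0219 dz -0.1558
0.9 dy -0.0332 dz -0.1726
1 dy -0.0460 dz -0.1881
1.1 dy -0.0604 dz -0.2024
1.2 dy -0.0761 dz -0.2151
1.3 dy -0.0929 dz -0.2261
1.4 dy -0.1108 dz -0.2355
1.5 dy -0.1296 dz -0.2430
1.6 dy -0.1490 dz -0.2486
1.7 dy -0.1689 dz -0.2522
1.75 dy -0.1789 dz -0.2533
1.78 dy -0.1849 dz -0.2537
1.8 dy -0.1890 dz -0.2538
```

In the tool's units: -0.156 m is -0.195, -0.05 m is -0.0625.

>>> step_hand(
  increments=[
    [[0, 0, 0], [0, 0.0025, -0.0125], 0],
    [[0, 0, 0], [0, 0.005, -0.025], 0],
    [[0, 0, 0], [0, 0.0063, -0.0375], 0],
    [[0, 0, 0], [0, 0.008, -0.05], 0],
    [[0, 0, 0], [0, 0.0083, -0.0625], 0],
    [[0, 0, 0], [0, 0.0083, -0.075], 0],
    [[0, 0, 0], [0, 0.0075, -0.0875], 0],
    [[0, 0, 0], [0, 0.006, -0.1], 0],
    [[0, 0, 0], [0, 0.0038, -0.1125], 0],
    [[0, 0, 0], [0, 0.0013, -0.125], 0],
    [[0, 0, 0], [0, -0.0025, -0.1375], 0],
    [[0, 0, 0], [0, -0.0063, -0.1488], 0],
    [[0, 0, 0], [0, -0.0106, -0.1613], 0],
    [[0, 0, 0], [0, -0.0155, -0.1725], 0],
    [[0, 0, 0], [0, -0.0213, -0.1838], 0],
    [[0, 0, 0], [0, -0.0274, -0.195], 0],
  ],
)

```text
clock: 4.55
position: [0.5329, -0.0135, 0.2355]
orientation: [0.001, 0.997, 0.077, 0.0]
force: [2.1, -2.6, -5.1]
finger_gap: 0.125
finger_force: 30.0
```

In the tool's units: -0.163 m is -0.2038, -0.157 m is -0.1963.

>>> step_hand(
  increments=[
    [[0, 0, 0], [0, -0.0069, -0.0106], 0],
    [[0, 0, 0], [0, -0.0141, -0.021], 0],
    [[0, 0, 0], [0, -0.0219, -0.031], 0],
    [[0, 0, 0], [0, -0.0301, -0.0404], 0],
    [[0, 0, 0], [0, -0.039, -0.0494], 0],
    [[0, 0, 0], [0, -0.0481, -0.0583], 0],
    [[0, 0, 0], [0, -0.0578, -0.0663], 0],
    [[0, 0, 0], [0, -0.0678, -0.0741], 0],
    [[0, 0, 0], [0, -0.0781, -0.0813], 0],
    [[0, 0, 0], [0, -0.0888, -0.0879], 0],
    [[0, 0, 0], [0, -0.1, -0.0944], 0],
    [[0, 0, 0], [0, -0.1111, -0.0996], 0],
    [[0, 0, 0], [0, -0.1225, -0.1046], 0],
    [[0, 0, 0], [0, -0.1346, -0.109], 0],
    [[0, 0, 0], [0, -0.1463, -0.1129], 0],
    [[0, 0, 0], [0, -0.1589, -0.116], 0],
    [[0, 0, 0], [0, -0.1713, -0.1185], 0],
    [[0, 0, 0], [0, -0.1838, -0.1205], 0],
    [[0, 0, 0], [0, -0.1963, -0.1219], 0],
    [[0, 0, 0], [0, -0.2038, -0.1224], 0],
  ],
)

```text
clock: 6.55
position: [0.5091, 0.1462, 0.337]
orientation: [0.001, 0.997, 0.076, 0.003]
force: [-1.6, -7.2, 19.1]
finger_gap: 0.117
finger_force: 30.0
```

In the tool's units: -0.003 m is -0.0038.

>>> step_hand(
  increments=[
    [[0, 0, 0], [0, -0.0038, 0], 0],
    [[0, 0, 0], [0, -0.0038, 0], 0],
  ],
)

```text
clock: 6.75
position: [0.5087, 0.1496, 0.3371]
orientation: [0.0, 0.997, 0.077, 0.003]
force: [-2.2, -4.4, 20.6]
finger_gap: 0.116
finger_force: 30.0
```

```bash
python3 -c "
from h import *
s=bot.observe();p=[.5202,.0652,1.7255];print(tobin(s['position'],p),s['force'],s['joint_positions'])"
```

```text
[ 0.08521051 -0.00160255  0.33711889] [-2.1945977  -4.39414163 20.64149291] [-0.70148831  0.36571629  0.51450481  1.69522139 -0.19437253  1.12635818
 -1.54961796]
```

In the tool's units: 0.186 m is 0.2325, -0.06 m is -0.075.

>>> step_hand(
  increments=[
    [[0, 0, 0], [0, 0, 0], 0.35],
    [[0, 0, 0], [0, 0, 0], 0.35],
    [[0, 0, 0], [0, 0, 0], 0.35],
    [[0, 0, 0], [0, 0, 0], 0.35],
    [[0, 0, 0], [0, 0, -0.0125], 0.35],
    [[0, 0, 0], [0, 0, -0.0375], 0.35],
    [[0, 0, 0], [0, 0, -0.075], 0.4],
    [[0, 0, 0], [0.0375, 0, -0.075], 0.45],
    [[0, 0, 0], [0.075, 0.0125, -0.075], 0.45],
    [[0, 0, 0], [0.125, 0.025, -0.075], 0.45],
    [[0, 0, 0], [0.175, 0.0375, -0.075], 0.45],
    [[0, 0, 0], [0.2325, 0.0438, -0.075], 0.45],
    [[0, 0, 0], [0.2325, 0.0438, -0.075], 0.45],
    [[0, 0, 0], [0.2325, 0.0438, -0.025], 0.45],
    [[0, 0, 0], [0.2325, 0.0438, 0.0375], 0.45],
    [[0, 0, 0], [0.2325, 0.0438, 0.1], 0.45],
    [[0, 0, 0], [0.2325, 0.0438, 0.15], 0.45],
    [[0, 0, 0], [0.2325, 0.0438, 0.1875], 0.45],
    [[0, 0, 0], [0.2325, 0.0438, 0.1875], 0.45],
  ],
)

```text
clock: 8.65
position: [0.6923, 0.1462, 0.1781]
orientation: [0.0, 0.997, 0.077, -0.005]
force: [-0.1, -0.0, 0.2]
finger_gap: 0.451
finger_force: 0.0
```

Run:
```python
from h import *
s=bot.observe();p=[.5202,.0652,1.7255];print(tobin(s['position'],p),s['force'],s['joint_positions'])
a=bot.camera("side")
m=bot.camera_model("scene");b=bot.camera("scene")
cv2.imwrite("pics/k1.png",np.hstack([cv2.resize(a[100:300,165:315],(375,500),interpolation=cv2.INTER_CUBIC),cv2.resize(b[130:300,240:385],(426,500),interpolation=cv2.INTER_CUBIC)])[:,:800,::-1])
```

```text
[ 0.05348642 -0.18250415  0.17810622] [-0.10994541 -0.02618549  0.20576219] [-0.47429204  0.80072093  0.44378866  1.37292846 -0.36186974  1.05793986
 -1.38362463]
```

View pics/k1.png

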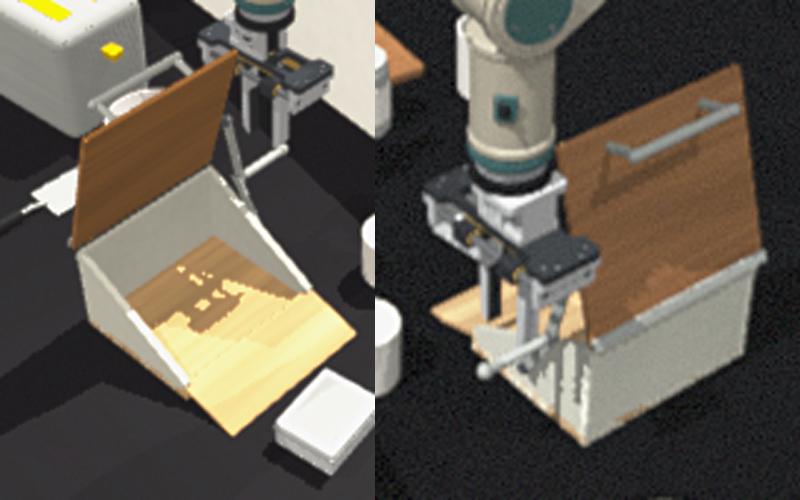

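Run:
```python
from h import *
p=[.5202,.0652,1.7255]
for f in (50,54,58,62,66,70):
  a=np.radians(f);P=[(.007+.0874*np.cos(a),y,.051+.0874*np.sin(a)) for y in(-.212,-.14)]
  print(f,P[0],proj("scene",T(p,P)).ravel(),proj("side",T(p,P)).ravel())
print("side ball px",287/2.5+165,150/2.5+100)
```

```text
50 (np.float64(0.06317963708660354), -0.212, np.float64(0.11795228432859867)) [280.31983165 260.26164653 299.66616674 249.70333115] [274.42557807 159.64391447 259.81975233 169.52593373]
54 (np.float64(0.058372431050362154), -0.212, np.float64(0.1217080853083704)) [279.2766835  258.38630899 298.63951124 247.87406829] [275.42234666 159.40725182 260.7936696  169.3152336 ]
58 (np.float64(0.05331494369398211), -0.212, np.float64(0.12511940360407162)) [278.17961563 256.55360314 297.55563573 246.08887546] [276.47857193 159.27835808 261.8295739  169.21421779]
62 (np.float64(0.048031814587486864), -0.212, np.float64(0.1281696196158702)) [277.03484157 254.77366746 296.42066675 244.35759728] [277.58934265 159.2588876  262.92268856 169.22443922]
66 (np.float64(0.04254878260482494), -0.212, np.float64(0.13084387299796332)) [275.84884792 253.05626776 295.24102443 242.68970229] [278.749357   159.34991606 264.06783084 169.34685888]
70 (np.float64(0.03689256052666346), -0.212, np.float64(0.13312913505668839)) [274.62834287 251.41072624 294.02337178 241.09421485] [279.95294424 159.55191428 265.2594323  169.58181955]
side ball px 279.8 160.0
```

In the tool's units: 0.056 m is 0.07, 0.055 m is 0.0688.

>>> step_hand(
  increments=[
    [[0, 0, 0], [0, 0, 0.0375], 0.45],
    [[0, 0, 0], [0, 0, 0.07], 0.45],
    [[0, 0, 0], [0, 0, 0.07], 0.3],
    [[0, 0, 0], [0, 0, 0.07], 0.3],
    [[0, 0, 0], [0, 0.005, 0.0688], 0.3],
    [[0, 0, 0], [0, 0.01, 0.0675], 0.3],
    [[0, 0, 0], [0, 0.015, 0.0663], 0.3],
    [[0, 0, 0], [0, 0.02, 0.065], 0.3],
    [[0, 0, 0], [0, 0.025, 0.0638], 0.3],
    [[0, 0, 0], [0, 0.0288, 0.0625], 0.3],
    [[0, 0, 0], [0, 0.0325, 0.0625], 0.3],
    [[0, 0, 0], [0, 0.035, 0.0625], 0.3],
    [[0, 0, 0], [0, 0.035, 0.0625], 0.3],
  ],
)

```text
clock: 10.05
position: [0.7012, 0.1207, 0.1339]
orientation: [-0.002, 0.997, 0.078, 0.001]
force: [-0.7, 5.2, 3.7]
finger_gap: 0.3
finger_force: 2.5
```

Run:
```python
from h import *
s=bot.observe();p=[.5202,.0652,1.7255];print(tobin(s['position'],p),s['force'])
```

```text
[ 0.02692984 -0.18743782  0.13389993] [-0.68297132  5.19113022  3.72186561]
```

In the tool's units: 0.004 m is 0.005, 0.002 m is 0.0025.

>>> step_hand(
  increments=[
    [[0, 0, 0], [0, 0.0025, 0], 0.3],
    [[0, 0, 0], [0, 0.005, 0], 0.3],
    [[0, 0, 0], [0, 0.005, 0], 0.3],
  ],
)

```text
clock: 10.35
position: [0.7013, 0.1184, 0.1333]
orientation: [-0.003, 0.997, 0.078, 0.001]
force: [-1.4, 8.2, 5.0]
finger_gap: 0.302
finger_force: 4.0
```

Run:
```python
from h import *
s=bot.observe();p=[.5202,.0652,1.7255];print(tobin(s['position'],p),s['force'])
a=bot.camera("side"); b=bot.camera("scene")
cv2.imwrite("pics/k2.png",np.hstack([cv2.resize(a[100:200,220:310],(450,500),interpolation=cv2.INTER_CUBIC),cv2.resize(b[210:280,265:314],(350,500),interpolation=cv2.INTER_CUBIC)])[:,:,::-1])
```

```text
[ 0.02469391 -0.18718015  0.13333594] [-1.44898381  8.17405783  5.00820207]
```

In the tool's units: -0.05 m is -0.0625, -0.03 m is -0.0375.

>>> step_hand(
  increments=[
    [[0, 0, 0], [0, -0.01, 0], 0.45],
    [[0, 0, 0], [0, -0.0125, 0], 0.45],
    [[0, 0, 0], [0, -0.0125, -0.0375], 0.45],
    [[0, 0, 0], [0, -0.0125, -0.0625], 0.45],
  ],
)

```text
clock: 10.85
position: [0.6997, 0.1224, 0.1829]
orientation: [0.001, 0.997, 0.077, -0.0]
force: [0.8, -0.6, 1.7]
finger_gap: 0.45
finger_force: 0.0
```

Run:
```python
from h import *
s=bot.observe();p=[.5202,.0652,1.7255];print(tobin(s['position'],p),s['force'])
a=bot.camera("side"); b=bot.camera("scene")
cv2.imwrite("pics/k2.png",np.hstack([cv2.resize(a[100:200,220:310],(450,500),interpolation=cv2.INTER_CUBIC),cv2.resize(b[210:280,265:314],(350,500),interpolation=cv2.INTER_CUBIC)])[:,:,::-1])
```

```text
[ 0.02889077 -0.18612483  0.18292425] [ 0.82697631 -0.61864728  1.65040483]
```

View pics/k2.png

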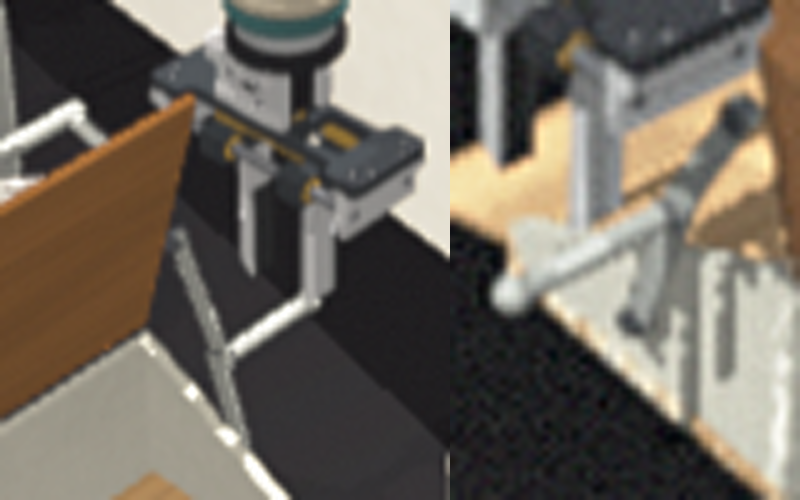

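Careful with the scale: shifts go in shares of 0.8 m and turns go in shares of 4 rad. That gives: 0.364 m is 0.455, -0.219 m is -0.2738, -0.45 rad is -0.1125.

>>> step_hand(
  increments=[
    [[0, 0, 0], [0, 0, -0.0625], 0.5],
    [[0, 0, 0], [0, 0, -0.125], 0.5],
    [[0, 0, 0], [0, 0.05, -0.1463], 0.5],
    [[0, 0, 0], [0, 0.1125, -0.1463], 0.5],
    [[0, 0, -0.0375], [0, 0.175, -0.1463], 0.5],
    [[0, 0, -0.075], [-0.0125, 0.2375, -0.1463], 0.5],
    [[0, 0, -0.1125], [-0.05, 0.2875, -0.1463], 0.5],
    [[0, 0, -0.15], [-0.0875, 0.325, -0.1463], 0.5],
    [[0, 0, -0.1875], [-0.125, 0.3625, -0.1463], 0.5],
    [[0, 0, -0.225], [-0.1625, 0.4, -0.1463], 0.5],
    [[0, 0, -0.2625], [-0.2, 0.425, -0.1463], 0.5],
    [[0, 0, -0.3], [-0.2375, 0.455, -0.1463], 0.5],
    [[0, 0, -0.3375], [-0.2738, 0.455, -0.1463], 0.5],
    [[0, 0, -0.375], [-0.2738, 0.455, -0.1463], 0.5],
    [[0, 0, -0.3928], [-0.2738, 0.455, -0.1463], 0.5],
    [[0, 0, -0.3928], [-0.2738, 0.455, -0.1463], 0.5],
    [[0, 0, -0.3928], [-0.2738, 0.455, -0.1463], 0.5],
  ],
)

```text
clock: 12.65
position: [0.5388, -0.2697, 0.2985]
orientation: [-0.001, 0.651, 0.759, -0.0]
force: [-0.2, -0.4, -0.4]
finger_gap: 0.498
finger_force: 0.0
```

Run:
```python
from h import *
s=bot.observe();p=[.5202,.0652,1.7255];print(tobin(s['position'],p),s['force'],s['joint_positions'])
```

```text
[-0.33372919  0.03324134  0.29848281] [-0.19567087 -0.44841714 -0.44229103] [ 0.36265114  0.48583685  0.08621036  1.55097797 -0.04448842  1.10816355
  0.61150127]
```

In the tool's units: 0.24 m is 0.3, 0.21 m is 0.2625, 0.45 rad is 0.1125.

>>> step_hand(
  increments=[
    [[0, 0.0375, 0], [0, 0, 0.0625], 0.5],
    [[0, 0.075, 0], [0, 0, 0.125], 0.5],
    [[0, 0.1125, 0], [0, 0, 0.175], 0.5],
    [[0, 0.1125, 0], [0, 0, 0.225], 0.5],
    [[0, 0.1125, 0], [0, 0, 0.2625], 0.5],
    [[0, 0.1125, 0], [0, 0, 0.3], 0.5],
    [[0, 0.1125, 0], [0, 0, 0.3], 0.5],
  ],
)

```text
clock: 13.35
position: [0.5363, -0.2678, 0.0548]
orientation: [-0.174, 0.634, 0.739, 0.144]
force: [-0.5, 0.3, -0.8]
finger_gap: 0.505
finger_force: 0.0
```

Run:
```python
from h import *
s=bot.observe();p=[.5202,.0652,1.7255];print(tobin(s['position'],p),s['force'],s['joint_positions'])
D=lambda x,y:(x/5+245-.4,y/5+220-.4)
a=bot.camera("side");b=bot.camera("scene")
cv2.imwrite("pics/p1.png",np.hstack([cv2.resize(a[200:350,220:340],(400,500)),cv2.resize(b[140:265,210:310],(400,500))])[:,:,::-1])
```

```text
[-0.33148056  0.03539847  0.0547589 ] [-0.45676918  0.30556996 -0.82368705] [ 0.6401628   0.94029548 -0.0628507   1.47571905 -0.31121548  1.07189578
  0.94492449]
```

View pics/p1.png

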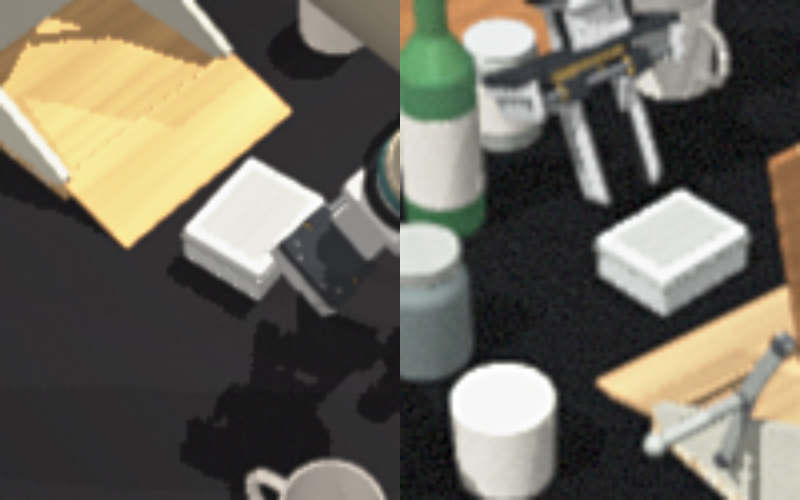

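In the tool's units: 0.1169 m is 0.1461, 0.0843 m is 0.1054.

>>> step_hand(
  increments=[
    [[0, 0, 0], [-0.0075, 0, 0.015], 0.5],
    [[0, 0, 0], [-0.0136, 0, 0.0281], 0.5],
    [[0, 0, 0], [-0.0004, 0, 0.0345], 0.5],
    [[0, 0, 0], [0.013, 0, 0.041], 0.5],
    [[0, 0, 0], [0.0263, 0, 0.0474], 0.5],
    [[0, 0, 0], [0.0396, 0, 0.0539], 0.5],
    [[0, 0, 0], [0.0529, 0, 0.0603], 0.5],
    [[0, 0, 0], [0.0663, 0, 0.0668], 0.5],
    [[0, 0, 0], [0.0795, 0, 0.0731], 0.5],
    [[0, 0, 0], [0.0929, 0, 0.0796], 0.5],
    [[0, 0, 0], [0.1061, 0, 0.086], 0.5],
    [[0, 0, 0], [0.1195, 0, 0.0925], 0.5],
    [[0, 0, 0], [0.1328, 0, 0.0989], 0.5],
    [[0, 0, 0], [0.1461, 0, 0.1054], 0.5],
  ],
)

```text
clock: 14.85
position: [0.5174, -0.1288, 0.0342]
orientation: [-0.169, 0.634, 0.741, 0.145]
force: [1.0, -5.7, 2.5]
finger_gap: 0.503
finger_force: 2.6
```

Run:
```python
from h import *
s=bot.observe();p=[.5202,.0652,1.7255];print(tobin(s['position'],p),s['force'],s['joint_positions'])
```

```text
[-0.19122331  0.03267102  0.03417089] [ 0.9609869  -5.65417275  2.48628089] [ 0.51307545  0.87411396 -0.1240774   1.76813966 -0.39369805  0.79576185
  0.89450163]
```

In the tool's units: 0.142 m is 0.1775, 0.1275 m is 0.1594.

>>> step_hand(
  increments=[
    [[0, 0, 0], [0.0144, 0, 0.0031], 0.5],
    [[0, 0, 0], [0.0288, 0, 0.0063], 0.5],
    [[0, 0, 0], [0.0429, 0, 0.0093], 0.5],
    [[0, 0, 0], [0.0573, 0, 0.0125], 0.5],
    [[0, 0, 0], [0.0715, 0, 0.0155], 0.5],
    [[0, 0, 0], [0.0858, 0, 0.0186], 0.5],
    [[0, 0, 0], [0.1, 0, 0.0218], 0.5],
    [[0, 0, 0], [0.1144, 0, 0.0248], 0.5],
    [[0, 0, 0], [0.1256, 0, 0.0303], 0.5],
    [[0, 0, 0], [0.1369, 0, 0.0356], 0.5],
    [[0, 0, 0], [0.1481, 0, 0.0411], 0.5],
    [[0, 0, 0], [0.1594, 0, 0.0465], 0.5],
    [[0, 0, 0], [0.1688, 0, 0.0563], 0.5],
    [[0, 0, 0], [0.1775, 0, 0.0664], 0.5],
  ],
)

```text
clock: 16.25
position: [0.4946, 0.0203, 0.0482]
orientation: [-0.169, 0.634, 0.741, 0.145]
force: [0.2, -3.5, 2.8]
finger_gap: 0.497
finger_force: 1.9
```

Run:
```python
from h import *
s=bot.observe();p=[.5202,.0652,1.7255];print(tobin(s['position'],p),s['force'],s['joint_positions'])
```

```text
[-0.04042439  0.03222912  0.04819546] [ 0.18910021 -3.52310219  2.79832635] [ 0.33739107  0.79511509 -0.206434    1.977919   -0.50925253  0.59321109
  0.79006355]
```

In the tool's units: 0.027 m is 0.0338, 0.013 m is 0.0163.

>>> step_hand(
  increments=[
    [[0, 0, 0], [0.0056, 0, 0.0028], 0.5],
    [[0, 0, 0], [0.0113, 0, 0.0055], 0.5],
    [[0, 0, 0], [0.0169, 0, 0.0081], 0.5],
    [[0, 0, 0], [0.0225, 0, 0.0109], 0.5],
    [[0, 0, 0], [0.0281, 0, 0.0136], 0.5],
    [[0, 0, 0], [0.0338, 0, 0.0163], 0.5],
  ],
)

```text
clock: 16.85
position: [0.4894, 0.0494, 0.0481]
orientation: [-0.169, 0.634, 0.741, 0.145]
force: [-1.7, -12.1, 2.4]
finger_gap: 0.505
finger_force: 6.3
```

Run:
```python
from h import *
s=bot.observe();p=[.5202,.0652,1.7255];print(tobin(s['position'],p),s['force'])
```

```text
[-0.01084019  0.03288057  0.04813419] [ -1.69623117 -12.08190845   2.35081767]
```

In the tool's units: 0.0036 m is 0.0045, 0.0018 m is 0.0023.

>>> step_hand(
  increments=[
    [[0, 0, 0], [0.0023, 0, 0.0011], 0.5],
    [[0, 0, 0], [0.0045, 0, 0.0023], 0.5],
    [[0, 0, 0], [0.0045, 0, 0.0023], 0.5],
  ],
)

```text
clock: 17.15
position: [0.4893, 0.0496, 0.0479]
orientation: [-0.167, 0.635, 0.74, 0.144]
force: [-2.4, -11.1, 4.6]
finger_gap: 0.5
finger_force: 5.6
```

Run:
```python
from h import *
s=bot.observe();p=[.5202,.0652,1.7255];print(tobin(s['position'],p),s['force'])
```

```text
[-0.01064142  0.03294614  0.04791547] [ -2.43620093 -11.12131242   4.58503246]
```

In the tool's units: -0.28 m is -0.35, -0.25 m is -0.3125, -0.45 rad is -0.1125.

>>> step_hand(
  increments=[
    [[0, 0, 0], [0, 0, -0.0375], 0.5],
    [[0, 0, 0], [0, 0, -0.0875], 0.5],
    [[0, 0, 0], [0, 0, -0.15], 0.5],
    [[0, 0, 0], [0, 0, -0.2125], 0.5],
    [[0, -0.025, 0], [-0.025, 0, -0.2625], 0.5],
    [[0, -0.05, 0], [-0.05, 0, -0.3125], 0.5],
    [[0, -0.0875, 0], [-0.0625, 0, -0.35], 0.5],
    [[0, -0.1125, 0], [-0.0625, 0, -0.35], 0.5],
    [[0, -0.1125, 0], [-0.0625, 0, -0.35], 0.5],
  ],
)

```text
clock: 18.05
position: [0.5147, -0.1061, 0.2797]
orientation: [-0.0, 0.647, 0.762, 0.001]
force: [0.2, 0.9, -0.1]
finger_gap: 0.504
finger_force: 0.0
```

Run:
```python
from h import *
s=bot.observe();p=[.5202,.0652,1.7255];print(tobin(s['position'],p),s['position'],s['orientation'],s['force'],s['joint_positions'])
a=bot.camera("side");b=bot.camera("scene")
cv2.imwrite("pics/q1.png",np.hstack([cv2.resize(a[80:270,165:317],(400,500)),cv2.resize(b[170:295,240:340],(400,500))])[:,:,::-1])
```

```text
[-0.16836937  0.03185247  0.27974828] [ 0.51467152 -0.10606663  0.27974828] [-1.71309327e-04  6.47179268e-01  7.62336886e-01  1.19932965e-03] [ 0.24146743  0.94909531 -0.06141925] [ 0.10808897  0.38107499  0.06081594  1.78518984 -0.03000823  0.97523722
  0.34440499]
```

View pics/q1.png

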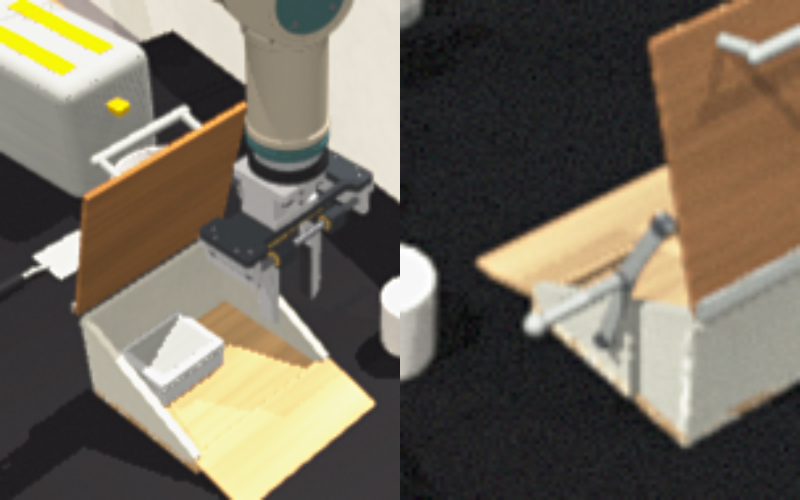

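In the tool's units: 0.219 m is 0.2738, 0.204 m is 0.255, 1.571 rad is 0.3928.

>>> step_hand(
  increments=[
    [[0, 0, 0.0375], [0, 0.05, 0], 0.5],
    [[0, 0, 0.075], [0, 0.1, 0], 0.5],
    [[0, 0, 0.1125], [0, 0.15, 0], 0.5],
    [[0, 0, 0.15], [0, 0.2, 0], 0.45],
    [[0, 0, 0.1875], [0, 0.2375, 0], 0.45],
    [[0, 0, 0.225], [0, 0.2738, 0], 0.45],
    [[0, 0, 0.2625], [0, 0.2738, 0], 0.45],
    [[0, 0, 0.3], [0.025, 0.2738, 0], 0.45],
    [[0, 0, 0.3375], [0.0625, 0.2738, 0.025], 0.45],
    [[0, 0, 0.375], [0.1125, 0.2738, 0.0375], 0.45],
    [[0, 0, 0.3928], [0.1625, 0.2738, 0.05], 0.45],
    [[0, 0, 0.3928], [0.2125, 0.2738, 0.075], 0.45],
    [[0, 0, 0.3928], [0.255, 0.2738, 0.1], 0.45],
    [[0, 0, 0.3928], [0.255, 0.2738, 0.1125], 0.45],
    [[0, 0, 0.3928], [0.255, 0.2738, 0.1125], 0.45],
    [[0, 0, 0.3928], [0.255, 0.2738, 0.1125], 0.45],
  ],
)

```text
clock: 19.75
position: [0.6999, 0.1207, 0.1881]
orientation: [0.001, 0.997, 0.076, -0.001]
force: [0.2, -0.5, 0.3]
finger_gap: 0.45
finger_force: 0.0
```

Run:
```python
from h import *
s=bot.observe();p=[.5202,.0652,1.7255];print(tobin(s['position'],p),s['force'])
```

```text
[ 0.0271416  -0.18613596  0.18811293] [ 0.24032886 -0.50763891  0.30351944]
```

In the tool's units: 0.065 m is 0.0813, 0.03 m is 0.0375.

>>> step_hand(
  increments=[
    [[0, 0, 0], [0, -0.0075, 0.0375], 0.45],
    [[0, 0, 0], [0, -0.0075, 0.0738], 0.45],
    [[0, 0, 0], [0, -0.0075, 0.0738], 0.25],
    [[0, 0, 0], [0, -0.0113, 0.0738], 0.25],
    [[0, 0, 0], [0, -0.015, 0.0738], 0.25],
    [[0, 0, 0], [0, -0.0175, 0.0738], 0.25],
    [[0, 0, 0], [0, -0.02, 0.075], 0.25],
    [[0, 0, 0], [0, -0.0225, 0.0763], 0.25],
    [[0, 0, 0], [0, -0.025, 0.0775], 0.25],
    [[0, 0, 0], [0, -0.0275, 0.0788], 0.25],
    [[0, 0, 0], [0, -0.03, 0.08], 0.25],
    [[0, 0, 0], [0, -0.0325, 0.0813], 0.25],
  ],
)

```text
clock: 20.95
position: [0.6956, 0.1497, 0.1237]
orientation: [0.0, 0.997, 0.077, 0.0]
force: [1.2, -3.7, 2.2]
finger_gap: 0.252
finger_force: 1.7
```

Run:
```python
from h import *
s=bot.observe();p=[.5202,.0652,1.7255];print(tobin(s['position'],p),s['force'])
```

```text
[ 0.05641706 -0.18630469  0.12374345] [ 1.20583754 -3.69609253  2.18228901]
```

In the tool's units: -0.004 m is -0.005, -0.002 m is -0.0025.

>>> step_hand(
  increments=[
    [[0, 0, 0], [0, -0.0025, 0.0013], 0.25],
    [[0, 0, 0], [0, -0.005, 0.0025], 0.25],
    [[0, 0, 0], [0, -0.005, 0.0025], 0.25],
  ],
)

```text
clock: 21.25
position: [0.6949, 0.1539, 0.1213]
orientation: [0.0, 0.997, 0.077, 0.0]
force: [2.3, -2.2, 1.7]
finger_gap: 0.249
finger_force: 1.7
```

Run:
```python
from h import *
s=bot.observe();p=[.5202,.0652,1.7255];print(tobin(s['position'],p),s['force'])
```

```text
[ 0.06076352 -0.18627931  0.12134665] [ 2.25114248 -2.20999029  1.69340701]
```

In the tool's units: -0.285 m is -0.3563, -0.28 m is -0.35.

>>> step_hand(
  increments=[
    [[0, 0, 0], [0, 0.005, 0], 0.4],
    [[0, 0, 0], [0, 0.005, 0], 0.4],
    [[0, 0, 0], [0, 0.005, -0.0375], 0.4],
    [[0, 0, 0], [0, 0.005, -0.1], 0.4],
    [[0, 0, 0], [0, 0, -0.1625], 0.4],
    [[0, 0, 0], [0, 0, -0.225], 0.4],
    [[0, 0, 0], [0, 0, -0.2875], 0.4],
    [[0, 0, 0], [0, 0, -0.35], 0.4],
    [[0, 0, 0], [0, 0, -0.3563], 0.4],
    [[0, 0, 0], [-0.0625, -0.0181, -0.3563], 0.4],
    [[0, 0, 0], [-0.125, -0.0181, -0.3563], 0.4],
    [[0, 0, 0], [-0.1875, -0.0181, -0.3563], 0.4],
    [[0, 0, 0], [-0.2325, -0.0181, -0.3563], 0.4],
    [[0, 0, 0], [-0.2325, -0.0181, -0.3563], 0.4],
    [[0, 0, 0], [-0.2325, -0.0181, -0.3563], 0.4],
  ],
)

```text
clock: 22.75
position: [0.5082, 0.1405, 0.4067]
orientation: [-0.001, 0.997, 0.078, 0.0]
force: [-0.2, 0.5, 0.4]
finger_gap: 0.4
finger_force: 0.0
```

Run:
```python
from h import *
s=bot.observe();p=[.5202,.0652,1.7255];print(tobin(s['position'],p),s['force'])
im=bot.camera("scene"); cv2.imwrite("pics/z.png",im[:,:,::-1])
for th in(1.65,1.7,1.735,1.77):
  g=np.radians(194.9)-th; print(th,proj("scene",T(p,[(.095+.202*np.cos(g),y,.135+.202*np.sin(g)) for y in(-.061,.061)])).ravel())
# brightness profile across bar near y=-.05 end, column-wise
g=np.radians(194.9)-1.735
for y in(-.045,.045):
  P=proj("scene",T(p,[(.095+.202*np.cos(g),y,.135+.202*np.sin(g))]))[0]; c=int(round(P[0])); r=int(round(P[1]))
  print(P,[(i,int(im[i,c].mean()),int(im[i,c,0])-int(im[i,c,2])) for i in range(r-12,r+13)])
```

```text
[7.62585308e-02 2.04222080e-04 4.06719859e-01] [-0.22721234  0.49963978  0.38655295]
1.65 [322.78796203 178.54768377 354.60676102 163.46520241]
1.7 [325.26661319 179.7241118  357.13377877 164.52659169]
1.735 [327.01941905 180.65080485 358.91665489 165.36968044]
1.77 [328.78398591 181.6618457  360.70810439 166.29467272]
[331.35053847 178.57587977] [(167, 113, 85), (168, 116, 83), (169, 110, 81), (170, 114, 84), (171, 117, 82), (172, 117, 85), (173, 113, 86), (174, 114, 89), (175, 112, 79), (176, 161, 30), (177, 201, 1), (178, 201, 4), (179, 171, 1), (180, 132, -4), (181, 103, 33), (182, 106, 79), (183, 111, 75), (184, 96, 70), (185, 89, 67), (186, 92, 67), (187, 92, 63), (188, 90, 70), (189, 104, 70), (190, 110, 81), (191, 96, 74)]
[354.87697727 167.30498344] [(155, 145, 5), (156, 137, 11), (157, 118, 22), (158, 96, 58), (159, 92, 70), (160, 92, 70), (161, 94, 68), (162, 96, 70), (163, 114, 46), (164, 192, 12), (165, 230, 0), (166, 231, 1), (167, 229, 2), (168, 186, 4), (169, 133, 6), (170, 89, 40), (171, 84, 64), (172, 88, 66), (173, 89, 65), (174, 85, 69), (175, 88, 65), (176, 83, 63), (177, 90, 62), (178, 94, 66), (179, 92, 68)]
```

In the tool's units: 0.072 m is 0.09, 0.002 m is 0.0025.

>>> step_hand(
  increments=[
    [[0, 0, 0], [0, 0.0025, 0.0375], 0.4],
    [[0, 0, 0], [0, 0.0025, 0.0688], 0.4],
    [[0, 0, 0], [0, 0.0025, 0.09], 0.4],
    [[0, 0, 0], [0, 0.0025, 0.09], 0],
    [[0, 0, 0], [0, 0.0025, 0.09], 0],
    [[0, 0, 0], [0, 0.0025, 0.09], 0],
    [[0, 0, 0], [0, 0.0025, 0.09], 0],
    [[0, 0, 0], [0, 0.0025, 0.09], 0],
    [[0, 0, 0], [0, 0.0025, 0.09], 0],
    [[0, 0, 0], [0, 0.0025, 0.09], 0],
  ],
)

```text
clock: 23.8
position: [0.5102, 0.1379, 0.3355]
orientation: [-0.0, 0.997, 0.077, 0.001]
force: [2.2, 1.5, 2.3]
finger_gap: 0.121
finger_force: 30.0
```

Run:
```python
from h import *
s=bot.observe();p=[.5202,.0652,1.7255];b=tobin(s['position'],p);print(b,s['force'])
import math
th=math.radians(194.9)-math.acos((b[0]-.095)/.202);print(th)
a0=math.radians(194.9)-th
for t in np.r_[np.arange(1.7,0,-.05),0]:
  g=math.radians(194.9)-t;print("%.2f dy %.4f dz %.4f"%(t,-.202*(math.cos(g)-math.cos(a0)),-.202*(math.sin(g)-math.sin(a0))))
```

```text
[ 0.07334808 -0.00134877  0.33546481] [2.17930055 1.4570553  2.30878738]
1.7234563242281744
1.70 dy 0.0047 dz 0.0006
1.65 dy 0.0147 dz 0.0021
1.60 dy 0.0246 dz 0.0042
1.55 dy 0.0343 dz 0.0068
1.50 dy 0.0440 dz 0.0098
1.45 dy 0.0534 dz 0.0133
1.40 dy 0.0627 dz 0.0173
1.35 dy 0.0718 dz 0.0217
1.30 dy 0.0806 dz 0.0266
1.25 dy 0.0892 dz 0.0320
1.20 dy 0.0975 dz 0.0377
1.15 dy 0.1055 dz 0.0439
1.10 dy 0.1132 dz 0.0504
1.05 dy 0.1205 dz 0.0574
1.00 dy 0.1275 dz 0.0646
0.95 dy 0.1341 dz 0.0723
0.90 dy 0.1404 dz 0.0802
0.85 dy 0.1462 dz 0.0885
0.80 dy 0.1516 dz 0.0970
0.75 dy 0.1566 dz 0.1058
0.70 dy 0.1611 dz 0.1148
0.65 dy 0.1652 dz 0.1240
0.60 dy 0.1688 dz 0.1335
0.55 dy 0.1719 dz 0.1431
0.50 dy 0.1746 dz 0.1528
0.45 dy 0.1767 dz 0.1627
0.40 dy 0.1784 dz 0.1727
0.35 dy 0.1795 dz 0.1827
0.30 dy 0.1802 dz 0.1928
0.25 dy 0.1803 dz 0.2029
0.20 dy 0.1800 dz 0.2130
0.15 dy 0.1791 dz 0.2230
0.10 dy 0.1778 dz 0.2330
0.05 dy 0.1759 dz 0.2430
0.00 dy 0.1736 dz 0.2528
```

In the tool's units: 0.0534 m is 0.0668, 0.044 m is 0.055.

>>> step_hand(
  increments=[
    [[0, 0, 0], [0, 0.0059, 0.0008], 0],
    [[0, 0, 0], [0, 0.0125, 0.0018], 0],
    [[0, 0, 0], [0, 0.0184, 0.0026], 0],
    [[0, 0, 0], [0, 0.0246, 0.0038], 0],
    [[0, 0, 0], [0, 0.0308, 0.0053], 0],
    [[0, 0, 0], [0, 0.0369, 0.0069], 0],
    [[0, 0, 0], [0, 0.0429, 0.0085], 0],
    [[0, 0, 0], [0, 0.055, 0.0123], 0],
    [[0, 0, 0], [0, 0.0668, 0.0166], 0],
  ],
)

```text
clock: 24.7
position: [0.5175, 0.0838, 0.321]
orientation: [0.0, 0.997, 0.077, -0.0]
force: [4.6, 1.9, 2.2]
finger_gap: 0.117
finger_force: 30.0
```

```bash
python3 -c "
from h import *
s=bot.observe();print(tobin(s['position'],[.5202,.0652,1.7255]))"
```

```text
[ 1.88070649e-02 -1.87284205e-04  3.20963613e-01]
```

>>> step_hand(
  increments=[
    [[0, 0, 0], [0, 0.0116, 0.005], 0],
    [[0, 0, 0], [0, 0.023, 0.0105], 0],
    [[0, 0, 0], [0, 0.034, 0.0166], 0],
    [[0, 0, 0], [0, 0.0448, 0.0234], 0],
    [[0, 0, 0], [0, 0.0551, 0.0305], 0],
    [[0, 0, 0], [0, 0.0651, 0.0383], 0],
    [[0, 0, 0], [0, 0.0748, 0.0464], 0],
    [[0, 0, 0], [0, 0.0839, 0.0551], 0],
    [[0, 0, 0], [0, 0.0926, 0.0641], 0],
    [[0, 0, 0], [0, 0.1009, 0.0738], 0],
    [[0, 0, 0], [0, 0.1088, 0.0836], 0],
    [[0, 0, 0], [0, 0.116, 0.094], 0],
    [[0, 0, 0], [0, 0.1228, 0.1046], 0],
    [[0, 0, 0], [0, 0.129, 0.1156], 0],
    [[0, 0, 0], [0, 0.1346, 0.1269], 0],
    [[0, 0, 0], [0, 0.1398, 0.1384], 0],
    [[0, 0, 0], [0, 0.1443, 0.1503], 0],
    [[0, 0, 0], [0, 0.1481, 0.1623], 0],
    [[0, 0, 0], [0, 0.1515, 0.1744], 0],
    [[0, 0, 0], [0, 0.1541, 0.1868], 0],
  ],
)

```text
clock: 26.7
position: [0.535, -0.0372, 0.1706]
orientation: [-0.0, 0.997, 0.077, -0.002]
force: [-5.7, 1.9, -0.9]
finger_gap: 0.121
finger_force: 30.0
```

In the tool's units: 0.093 m is 0.1163, 0.0901 m is 0.1126.

>>> step_hand(
  increments=[
    [[0, 0, 0], [0, 0.0021, 0.0125], 0],
    [[0, 0, 0], [0, 0.0035, 0.025], 0],
    [[0, 0, 0], [0, 0.0044, 0.0376], 0],
    [[0, 0, 0], [0, 0.0045, 0.0503], 0],
    [[0, 0, 0], [0, 0.0041, 0.0629], 0],
    [[0, 0, 0], [0, 0.003, 0.0754], 0],
    [[0, 0, 0], [0, 0.0023, 0.0813], 0],
    [[0, 0, 0], [0, 0.0014, 0.0879], 0],
    [[0, 0, 0], [0, 0.0003, 0.0944], 0],
    [[0, 0, 0], [0, -0.001, 0.1004], 0],
    [[0, 0, 0], [0, -0.0019, 0.105], 0],
    [[0, 0, 0], [0, -0.0029, 0.1088], 0],
    [[0, 0, 0], [0, -0.0039, 0.1126], 0],
    [[0, 0, 0], [0, -0.0039, 0.1144], 0],
    [[0, 0, 0], [0, -0.0039, 0.1163], 0],
    [[0, 0, 0], [0, -0.0039, 0.1163], 0],
  ],
)

```text
clock: 28.3
position: [0.5381, -0.0325, 0.0828]
orientation: [-0.002, 0.997, 0.078, 0.003]
force: [-9.5, 6.8, 38.1]
finger_gap: 0.118
finger_force: 30.0
```

In the tool's units: -0.18 m is -0.225, -0.16 m is -0.2.

>>> step_hand(
  increments=[
    [[0, 0, 0], [0, 0, -0.005], 0],
    [[0, 0, 0], [0, 0, -0.0075], 0.6],
    [[0, 0, 0], [0, 0, -0.0075], 0.6],
    [[0, 0, 0], [0, 0, -0.0075], 0.6],
    [[0, 0, 0], [0, 0, -0.0075], 0.6],
    [[0, 0, 0], [0, 0, -0.0375], 0.6],
    [[0, 0, 0], [0, 0, -0.0875], 0.6],
    [[0, 0, 0], [0, 0, -0.15], 0.6],
    [[0, 0, 0], [0.0375, 0.0375, -0.2], 0.6],
    [[0, 0, 0], [0.075, 0.0875, -0.225], 0.6],
    [[0, 0, 0], [0.1125, 0.1375, -0.225], 0.6],
    [[0, 0, 0], [0.1425, 0.1375, -0.225], 0.6],
    [[0, 0, 0], [0.1425, 0.1375, -0.225], 0.6],
  ],
)

```text
clock: 29.6
position: [0.6685, -0.1271, 0.2578]
orientation: [0.001, 0.997, 0.077, 0.001]
force: [-0.0, 0.5, 0.1]
finger_gap: 0.6
finger_force: 0.0
```

Run:
```python
from h import *
p=[.5202,.0652,1.7255]
im=bot.camera("scene").astype(int);im0=cv2.imread("pics/scene0.png")[:,:,::-1].astype(int)
sd=bot.camera("side").astype(int);sd0=cv2.imread("pics/side0.png")[:,:,::-1].astype(int)
for n,a,b,r in(("scene bin",im,im0,(205,285,270,375)),("side bin",sd,sd0,(160,265,190,310)),("side bystanders",sd,sd0,(180,380,300,400))):
  y0,y1,x0,x1=r;g=lambda q:cv2.cvtColor(q[y0:y1,x0:x1].astype(np.uint8),cv2.COLOR_RGB2GRAY).astype(np.float32)
  d=np.abs(a-b).max(2)[y0:y1,x0:x1]>45;print(n,d.mean(),cv2.phaseCorrelate(g(a),g(b)))
cv2.imwrite("pics/fin.png",np.hstack([cv2.resize(im[150:290,230:390].astype(np.uint8),(400,350)),cv2.resize(sd[140:320,170:370].astype(np.uint8),(400,350))])[:,:,::-1])
# handle rows at two columns vs initial
for y in(-.045,.045):
  P=proj("scene",T(p,[(-.1,y,.083)]))[0];c,r=np.round(P).astype(int)
  for q in(im,im0):
    v=q[r-8:r+9,c].max(1)-0;s=(q[r-8:r+9,c].max(1)-q[r-8:r+9,c].min(1)<25)&(q[r-8:r+9,c].mean(1)>70);print(y,np.where(s)[0]+r-8)
s=bot.observe();print(s["force"],s["clock"])
```

```text
scene bin 0.06797619047619048 ((-0.04275478813505629, 0.14222136303683897), 0.7477760164826005)
side bin 0.11944444444444445 ((0.05335103088328452, 0.005064900888172019), 0.6949669278698203)
side bystanders 0.0232 ((-0.009670557469327434, -0.038594190683383545), 0.885569020318985)
-0.045 [217 218 219 220]
-0.045 [217 218 219 220]
0.045 [206 207 208 209 210]
0.045 [207 208 209]
[ 0.40495468 -0.2251192  -0.12110145] 29.7
```

In the tool's units: 0.159 m is 0.1988, -0.114 m is -0.1425.

>>> step_hand(
  increments=[
    [[0, 0, 0], [-0.0375, -0.0375, 0], 0],
    [[0, 0, 0], [-0.075, -0.075, 0], 0],
    [[0, 0, 0], [-0.1125, -0.1125, 0], 0],
    [[0, 0, 0], [-0.1425, -0.1375, 0.025], 0],
    [[0, 0, 0], [-0.1425, -0.1375, 0.075], 0],
    [[0, 0, 0], [-0.1425, -0.1375, 0.125], 0],
    [[0, 0, 0], [-0.1425, -0.1375, 0.1625], 0],
    [[0, 0, 0], [-0.1425, -0.1375, 0.1813], 0],
    [[0, 0, 0], [-0.1425, -0.1375, 0.1875], 0],
    [[0, 0, 0], [-0.1425, -0.1375, 0.1925], 0],
    [[0, 0, 0], [-0.1425, -0.1375, 0.1963], 0],
    [[0, 0, 0], [-0.1425, -0.1375, 0.1988], 0],
    [[0, 0, 0], [-0.1425, -0.1375, 0.1988], 0],
  ],
)

```text
clock: 31.0
position: [0.5363, -0.034, 0.1022]
orientation: [-0.001, 0.997, 0.077, 0.001]
force: [-3.6, 1.2, 13.8]
finger_gap: 0.004
finger_force: 6.8
```

Pressing down met a firm stop: the bar's top is at 88 mm, which is the shut height. Next I retreat and hand in.

In the tool's units: -0.16 m is -0.2, -0.14 m is -0.175.

>>> step_hand(
  increments=[
    [[0, 0, 0], [0, 0, -0.025], 0],
    [[0, 0, 0], [0, 0, -0.075], 0],
    [[0, 0, 0], [0, 0, -0.125], 0],
    [[0, 0, 0], [0.0375, 0.0375, -0.175], 0],
    [[0, 0, 0], [0.075, 0.075, -0.2], 0],
    [[0, 0, 0], [0.075, 0.075, -0.2], 0],
    [[0, 0, 0], [0.075, 0.075, -0.2], 0],
  ],
)

```text
clock: 31.7
position: [0.6051, -0.0851, 0.2609]
orientation: [0.0, 0.997, 0.077, 0.001]
force: [-0.6, 1.4, -0.7]
finger_gap: 0.003
finger_force: 0.0
```

```bash
python3 -c "
from rig import bot
print(bot.observe()['force']);print(bot.finish_job())"
```

```text
[-0.62048764  1.35491529 -0.72506822]
the job is handed in; nothing more can be done
None
```

The job is handed in at 31.7 s: the tin was slid in against the bin's back wall, the stay's knee was broken, and the lid was lowered in the grip until it shut; the tin's 105 mm side lies across the bin, not along its x as you described, so its centre is near +45 mm, not +34.

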